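# Quarter-turn a mortised cabinet leg in the V-blocks and clamp it for its second mortise

## Task

The square cabinet leg on the bench has its first mortise cut, now facing up; set it up for the second mortise, in the side next to it. Rest the leg edge-up in the pair of V-blocks with the mortise in an upper side, let go, take a new grip across its other two sides and lift it out, then lay it on the clamping board a quarter turn on, with the first mortise facing the cam and the mortised end up against the end stop. Swing the cam lever all the way round until the leg is clamped against the two fence blocks, without dropping the leg or disturbing the other tools.

Things in the scene. Friction and masses are not known exactly. Their poses are not given: they have to be found in the camera images.
- leg_center (a point): Centre of the loose cabinet leg, a pale square wooden bar 200 x 40 x 40 mm, about 0.2 kg, at first lying flat on the bench, mortise up, roughly along x. Point: mid length, width and height. x: along the leg to its mortised end (100 mm off); the last 12 mm of the other end, the foot, is stepped in to 34 x 34 mm. z: out of the side with the first mortise. y: across.
- leg_mortise (a point): Centre of the mouth of the leg's first mortise, a slot 45 mm long (along the leg), 10 mm wide, 25 mm deep; 62.5 mm from the leg's centre along the leg's x and 20 mm along its z, in the surface of that side. Axes as the leg's.
- cradle: The V-blocks: two fixed wooden blocks in line along x on a plywood base (190 x 110 x 18 mm). Each block is 30 mm long (x), 84 mm wide (y), 76 mm high over the bench, with a 90 degree V notch along x, 32 mm wide at the top, its bottom 60 mm over the bench. Between the blocks is a gap of 90 mm, open down to the base, so fingers pass below the leg. Origin: on the bench, under the centre. z up.
- vee (a point): Where the leg's centre comes when it rests edge-up in the V-blocks (its sides then slope at 45 degrees): 88 mm over the bench, above the bottom of the V, midway between the two blocks. x: along the V, level; y: across, level; z: up.
- board: Clamping board: fixed plywood bed, 270 (x) x 150 (y) x 18 mm. On it two fence blocks 50 mm long, 30 mm high over the bed, faces at y = 20 mm, standing at x = -95 to -45 and 45 to 95 mm (fingers fit in the 90 mm gap between); an end stop 30 mm high, face at x = 100 mm; a cam on the -y side at x = -97 to -41 mm. Origin: on the bench, 38 mm under the seat point, same axes. z up.
- seat (a point): Where the leg's centre comes when it lies clamped on the clamping board: 20 mm above the bed, 38 mm over the bench. x: along the bed to the end stop, its face 100 mm from here; y: to the fence blocks, their faces 20 mm from here; z: up. With the lever at 0 to 0.3 rad, cam and fence leave a space 45 to 48 mm wide for the 40 mm leg.
- cam_pivot (a point): Upright pivot of the cam lever, 34 mm over the bench, 65 mm along -x and 51 mm along -y from the seat point. The cam is an eccentric dark wooden disc of 24 mm radius, 24 to 44 mm over the bench. Axes as the board's.
- lever_grip (a point): Point on the cam lever's straight handle, 80 mm from the pivot, at mid width and height (34 mm over the bench). The handle is a dark wooden bar 18 mm wide, 24 to 44 mm over the bench, ending 105 mm from the pivot; 6 mm or more is free beneath it. Its y axis points along the handle to the pivot.
- cam_lever (a joint): Angle of the cam lever, rad. 0: open, handle along the board's -y, away from the fence. Grows clockwise seen from above to a stop at 1.57, handle along the board's -x. The cam touches a leg that lies at the fence from about 1.3 on and clamps it near the stop. It turns stiffly (about 1 N at the grip, 3 to 6 N when clamping) and stays where it is left.
- mallet: Bystander: joiner's wooden mallet lying on the bench, head 70 x 130 x 90 mm, handle 215 mm. Origin under its head.
- glue: Bystander: white glue bottle, 64 mm across, 170 mm high. Origin under its centre.
- try_square: Bystander: try square lying flat, wooden stock 130 mm, steel blade 190 mm, 18 mm high. Origin under the middle of the stock.
- chisel: Bystander: chisel lying flat, 240 mm long, 30 mm high. Origin under its ferrule, about the middle.
Mind the look-alikes: they are no part of the job. What is shaped like the part that bears leg_center but orange or purple is not meant.

How it is judged:
On the way, in this order (a step that is already met when the one before it is completed fails the run):
1. the leg rests edge-up in both V-blocks (within 8 mm of the vee point across and in height, 30 mm along), its mortise in one of the two upper sides, and has been let go (y of leg_center in the frame of vee between -0.008 and 0.008 m and z of leg_center in the frame of vee between -0.008 and 0.008 m and x of leg_center in the frame of vee between -0.03 and 0.03 m and angle between the x axis of leg_center and the x axis of vee, either way round below 0.1 rad and angle between leg_center's own z axis and vertical between 0.62 and 0.95 rad and contact force between the fingers and leg below 0.2 N), for 0.2 s.
2. the leg is gripped afresh and lifted 30 mm or more out of the V-blocks (z of leg_center in the frame of vee above 0.03 m and contact force between the fingers and leg above 1 N and contact force between cradle and leg below 0.1 N), for 0.1 s.
3. the leg lies on the bed of the clamping board between fence and cam, first mortise towards the cam and mortised end towards the stop, let go, with the lever still open (under 0.8 rad) (z of leg_center in the frame of seat between -0.004 and 0.004 m and y of leg_center in the frame of seat between -0.012 and 0.004 m and x of leg_center in the frame of seat between -0.02 and 0.003 m and y of leg_mortise in the frame of seat below -0.014 m and x of leg_mortise in the frame of seat above 0.045 m and contact force between the fingers and leg below 0.2 N and value of joint cam_lever below 0.8 rad), for 0.2 s.
At the end, for the whole second after the job is handed in: The leg lies flat on the bed (3 mm), against both fence blocks (2.5 mm, 0.03 rad) and the end stop (4 mm), first mortise facing the cam, mortised end at the stop; the cam lever is past 1.4 rad and presses the leg with over 1 N; the leg is released and at rest (x of leg_center in the frame of seat between -0.004 and 0.003 m and y of leg_center in the frame of seat between -0.0025 and 0.0025 m and z of leg_center in the frame of seat between -0.003 and 0.003 m and angle between the x axis of leg_center and the x axis of seat, either way round below 0.03 rad and y of leg_mortise in the frame of seat below -0.014 m and x of leg_mortise in the frame of seat above 0.045 m and value of joint cam_lever above 1.4 rad and contact force between cam_lever and leg above 1 N and linear speed of leg below 0.01 m/s and contact force between the fingers and leg below 0.2 N); the robot touches nothing.
It fails at once if the mallet is moved more than 25 mm (distance of mallet from where it was at the start of the episode above 0.025 m).
It fails at once if the glue is moved more than 25 mm (distance of glue from where it was at the start of the episode above 0.025 m).
It fails at once if the try square is moved more than 25 mm (distance of try_square from where it was at the start of the episode above 0.025 m).
It fails at once if the chisel is moved more than 25 mm (distance of chisel from where it was at the start of the episode above 0.025 m).
It fails at once if the leg is dropped: it moves faster than 0.5 m/s without being held (linear speed of leg above 0.5 m/s and contact force between the fingers and leg below 0.05 N).
It also fails if it takes over 64 s, if anything falls off the work surface, if the arm or the gripper's body presses on something with over 40 N, if the wrist force passes 120 N, or if a joint passes its speed limit or range.

## Robot

A 7-joint arm with a two-finger parallel gripper is mounted at the origin on the work surface. World frame = base frame: x ahead of the robot, y to its left, z up, the work surface at z = 0. Lengths are in m, angles in rad, forces in N, time in s.
With the tool pointing down it reaches from about 0.4 to 0.85 m from the base axis. Payload 10.4 kg.
Tool frame: the origin (TCP) lies between the finger pads; the fingertips stand ahead of it and the grasp point (between the pads) lies 5 mm behind it (manip.tip_extent is the z of the fingertips in the tool frame, in m); z points along the fingers, y is the line along which they close (so a half turn about z gives the same grasp; the last joint's range is limited). The gripper opens to 85 mm and grips with 20 to 120 N. Pads are 22 mm wide; open, the fingers measure 114 mm over their backs; the gripper's body (76 mm by 85 mm) begins 54 mm behind the grasp point. The pads swing forward as they close: fully open they stand 13 mm farther back than shut.
Start: joints at [-1.32, 0.332, -0.065, 1.46, 0.022, 1.35, -0.088], TCP at [0.169, 0.602, 0.223] pointing down, gripper open.
Joint ranges: [-2.6, 2.6], [-0.5, 2.12], [-1.47, 1.34], [0.16, 2.42], [-1.27, 4.41], [0.06, 2.06], [-2.6, 2.6]. Speed limits (rad/s): [2.22, 2.22, 2.79, 2.79, 3.14, 3.14, 3.14].

## Interface

Orientations are given as a unit quaternion [x, y, z, w].
In Python, from workcell import status, viewer, manip gives the robot as it stands.
- The arm moves only by the tool play_rows, never from a script. Its argument "plan" is one flat list of numbers, 7 for each row, row after row: the turn, a rotation vector about the tool's x, y, z in degrees, then the shift along the tool's x, y, z in m, then the opening, from 0 (shut) to 1 (fully open). In form: [ax, ay, az, dx, dy, dz, grip, ax, ay, az, dx, dy, dz, grip, ...]. A call has 1 to 20 rows; each row is the pose to reach, as a shift and turn from the pose commanded when the call began, along the tool's axes at that moment; what a row does not reach only later rows make up. A row lasts 1/8 s, in which the tool goes at most 62.5 mm and 10.7 degrees, less where a joint would pass 70% of its speed; a pose out of reach is approached as far as the arm can. A call with a gripper value outside its range is refused whole. The fingers move at their own pace and stop on an object; "squeeze" is the grip in N (left out, the last holds). Time passes only in rows, so rows that repeat a pose let the fingers close. It gives the time, the measured TCP pose, the force, the opening and the grip force at its end, in the units of the state.
- status.get_obs(): the state, without advancing time (a new reading comes with each control period).
- viewer.camera(name): name is "side" or "top"; returns the picture (384x512x3 uint8, red, green, blue); there is no depth.
- viewer.camera_model(name): a dict with "fx", "fy", "cx", "cy" (pixels), "R" (3x3) and "t" (3): a world point X has camera coordinates R X + t. Camera axes: x right, y down, z forward; pixel columns grow to the right and rows downward; lengths in m; the calibration is good to about 2 mm. A picture is of the moment at which its call begins. camera_model takes no time and is no camera call.
- manip.hand_in(): hands the job in; it is judged then, once.
The state is a dict: "clock": time; "joint_pos": joint angles; "joint_velocities": joint speeds; "tau": joint torques, N m; "position": TCP position; "ee_rot": TCP orientation; "ft_force": force on the tool from outside, world axes, zero at the start; "torque": the same for the moment, N m; "grip_width": opening from 0.0 (shut) to 1.0 (fully open); "grasp_force": force on a finger pad.
Only numpy, scipy, OpenCV 4.12 (cv2) and the standard library are available. Lean on these libraries where they do the work, as an engineer would, in place of code of your own. Each camera call takes 0.05 s, during which the arm holds its last target. There are 200 camera calls.

## Working session

There is one attempt and no reset: what is moved stays moved. The work goes in short steps, Python scripts to look and compute and a tool call to move; the robot and the scene stay as the last step left them, time stands still between calls to the robot, and variables do not carry over. Pictures are saved under pics/ and viewed, at most 10 in all, crops included, and the job is handed in when it is done.

Besides the shell and the picture viewer there is one more tool, called after "Emit:" by a JSON object that holds its "fn" and its "kwargs", one argument or row to a line. play_rows: Moves the arm, as the interface text tells. Its arguments: {"type":"object","properties":{"plan":{"type":"array","items":{"type":"number"}},"squeeze":{"type":"number"}},"required":["plan"]}

```bash
mkdir -p pics; ls; python3 - <<'E'
from workcell import status, viewer, manip
import cv2,numpy as np
print(status.get_obs()); print(manip.tip_extent)
for n in("top","side"):
    m=viewer.camera_model(n);print(n,m)
    im=viewer.camera(n);cv2.imwrite(f"pics/{n}0.png",im[:,:,::-1])
E
```

```text
pics
{'clock': 0.0, 'joint_pos': array([-1.31962811,  0.33288267, -0.06472941,  1.46093431,  0.02161162,
        1.34989362, -0.088517  ]), 'joint_velocities': array([ 0.00112494,  0.00109909,  0.00027404,  0.00095222, -0.00069649,
        0.00057735, -0.00144488]), 'tau': array([ 1.05019476e-04, -6.25468183e+01,  4.90721629e-02, -3.91590357e+01,
        1.62220857e-02,  1.02074406e-02,  1.23847983e-05]), 'position': array([0.16886458, 0.60135835, 0.22261262]), 'ee_rot': array([ 1.36440058e-01,  9.90648073e-01, -7.08012444e-04, -6.36563072e-05]), 'ft_force': array([0.315537  , 0.16541472, 0.44775734]), 'torque': array([-0.01919171,  0.04842129, -0.00716576]), 'grasp_force': 0.0, 'grip_width': 0.9962681069050622}
0.014
top {'fx': 395.3418909224641, 'fy': 395.3418909224641, 'cx': 247.1087694535193, 'cy': 187.92548496531433, 'R': array([[ 0.00566549, -0.99965112, -0.02579807],
       [-0.99375244, -0.00275269, -0.1115729 ],
       [ 0.11146296,  0.02626901, -0.99342133]]), 't': array([0.05844564, 0.48634793, 1.20436042])}
side {'fx': 409.0053996723219, 'fy': 409.0053996723219, 'cx': 249.93900397760706, 'cy': 184.3589944655729, 'R': array([[ 0.92299895, -0.38454521,  0.01406813],
       [-0.2157973 , -0.54754134, -0.80847388],
       [ 0.31859764,  0.74318468, -0.5883639 ]]), 't': array([-0.43323485,  0.20039821,  0.91344786])}
```

View pics/top0.png

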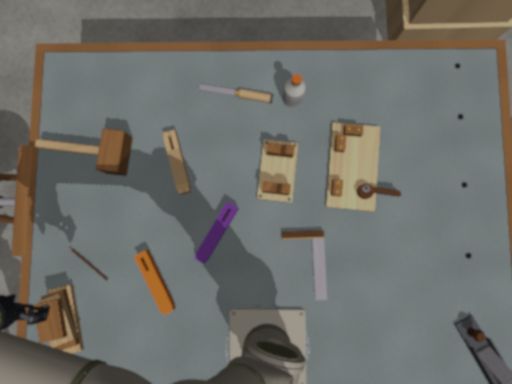

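View pics/side0.png

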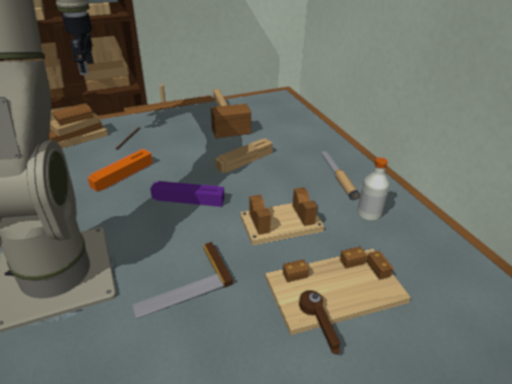

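The top view shows the leg at about (176,160) with its mortise at the far (+x) end. The cradle is at about (278,170). The board is at about (354,167), with the end stop at (352,128), the fences on the left (+y), and the cam at (365,190) with its handle towards -y. The side view agrees. Next I'll measure with masks.

```bash
cat >h.py <<'E'
import numpy as np,cv2
from workcell import viewer
M={n:viewer.camera_model(n) for n in("top","side")}
def ray(n,uv):
    m=M[n];uv=np.atleast_2d(uv).astype(float)
    d=np.c_[(uv[:,0]-m['cx'])/m['fx'],(uv[:,1]-m['cy'])/m['fy'],np.ones(len(uv))]@m['R']
    return -m['R'].T@m['t'],d
def onz(n,uv,z):
    c,d=ray(n,uv); return c+d*((z-c[2])/d[:,2])[:,None]
def proj(n,X):
    m=M[n];p=np.atleast_2d(X)@m['R'].T+m['t'];return np.c_[p[:,0]/p[:,2]*m['fx']+m['cx'],p[:,1]/p[:,2]*m['fy']+m['cy']]
def tri(ut,us):
    (c1,d1),(c2,d2)=ray("top",ut),ray("side",us);d1,d2=d1[0],d2[0]
    s=np.linalg.lstsq(np.c_[d1,-d2],c2-c1,rcond=None)[0]
    a,b=c1+s[0]*d1,c2+s[1]*d2;return (a+b)/2,np.linalg.norm(a-b)
E
python3 - <<'E'
from h import *
t=cv2.imread("pics/top0.png");s=cv2.imread("pics/side0.png")
cv2.imwrite("pics/tc.png",cv2.resize(t[70:220,150:410],None,fx=3,fy=3,interpolation=cv2.INTER_CUBIC))
cv2.imwrite("pics/sc.png",cv2.resize(s[130:360,200:420],None,fx=2.6,fy=2.6,interpolation=cv2.INTER_CUBIC))
h=cv2.cvtColor(t,cv2.COLOR_BGR2HSV)
for p in[(176,172),(270,167),(355,180),(281,149),(276,187),(340,143),(337,187),(365,190),(390,192),(200,130)]:print(p,h[p[1],p[0]])
E
```

```text
(176, 172) [ 17 102 112]
(270, 167) [ 21  73 175]
(355, 180) [ 25  60 167]
(281, 149) [ 13 146  91]
(276, 187) [ 14 149  96]
(340, 143) [ 14 143 130]
(337, 187) [ 14 145 132]
(365, 190) [170  14 112]
(390, 192) [ 11 147  83]
(200, 130) [ 90  15 118]
```

View pics/tc.png

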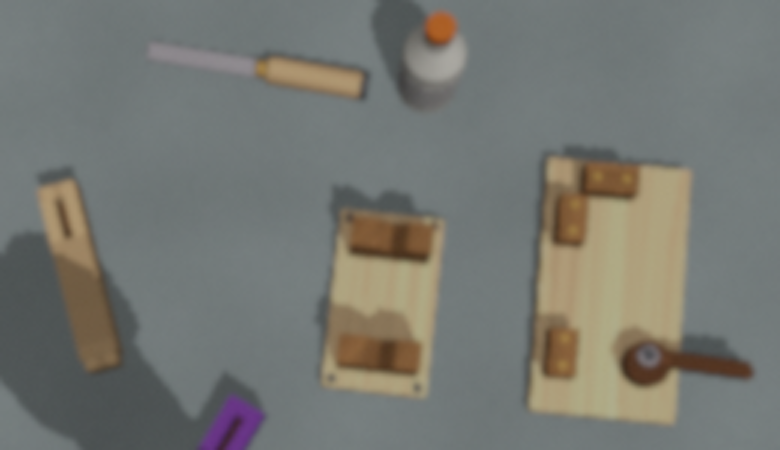

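View pics/sc.png

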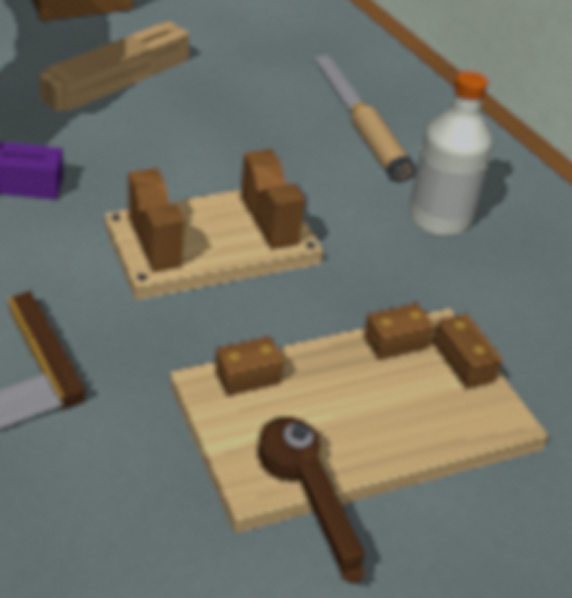

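The top crop shows the leg's mortise near (63,218) and both bases with their blocks. The side crop confirms the block, fence and cam layout. Next come metric rectangles from the masks.

```bash
cat >>h.py <<'E'
def comp(im,seed,lo=(8,45,50),hi=(32,255,255)):
    h=cv2.cvtColor(im,cv2.COLOR_BGR2HSV);m=cv2.inRange(h,lo,hi)
    m=cv2.resize(m,None,fx=1,fy=1);_,l=cv2.connectedComponents(m,connectivity=4)
    return (l==l[seed[1],seed[0]]).astype(np.uint8)
def rect(n,m,z):
    c=max(cv2.findContours(m,cv2.RETR_EXTERNAL,cv2.CHAIN_APPROX_NONE)[0],key=len)[:,0]
    X=onz(n,c,z)[:,:2].astype(np.float32);r=cv2.minAreaRect(X*1000)
    w,hh=r[1];a=r[2]
    if w<hh:w,hh,a=hh,w,a+90
    a=(a+90)%180-90
    return np.round(r[0],1),np.round((w,hh),1),round(a,2)
E
python3 - <<'E'
from h import *
t=cv2.imread("pics/top0.png");s=cv2.imread("pics/side0.png")
L=comp(t,(176,172));print("leg top z=.04",L.sum(),rect("top",L,.04))
for k,sd,z in(("cradle",(270,167),.018),("board",(355,180),.018)):
    m=comp(t,sd);print(k,rect("top",m,z))
br=((8,115,50),(20,255,255))
for k,sd,z in(("v1",(281,149),.076),("v2",(276,187),.076),("f1",(340,143),.048),("f2",(337,187),.048),("stop",(353,130),.048),("handle",(390,192),.044)):
    m=comp(t,sd,*br);print(k,m.sum(),rect("top",m,z))
print("side leg",rect("side",comp(s,(245,158)),.0))
# features: pivot (washer) and block heights, top crop px/3+(150,70), side/2.6+(200,130)
T=lambda u,v:((u+.5)/3+150-.5,(v+.5)/3+70-.5);S=lambda u,v:((u+.5)/2.6+200-.5,(v+.5)/2.6+130-.5)
P={"pivot":((649,355),(298,433)),"mortise":((64,218),(152,41)),
"glue cap":((441,27),(470,83)),"v1 -y top near corner":((431,231),(286,195)),
"stop screwA":((597,180),(460,325)),"stop screwB":((626,180),(479,351)),
"f1a":((571,205),(415,313)),"f1b":((569,235),(388,322)),"f2a":((564,338),(265,349)),"f2b":((562,366),(236,357)),
"holeB":((418,387),(142,277)),"handle end":((748,370),(355,570))}
for k,(a,b) in P.items():
    x,e=tri(T(*a),S(*b));print(k,np.round(x*1000,1),round(e*1000,1))
E
```

```text
leg top z=.04 928 (array([567.8, 282.9]), array([207. ,  46.7]), 16.2)
cradle (array([543.6, -33.5]), array([191.8, 111.6]), -6.5)
board (array([ 554.8, -308.2]), array([272.9, 227.4]), -5.38)
v1 305 (array([599.2, -39.1]), array([80.6, 36.4]), 83.51)
v2 271 (array([482.6, -26. ]), array([81., 31.]), 83.0)
f1 348 (array([ 647.7, -245.7]), array([113.5,  53.7]), -48.06)
f2 155 (array([ 487.5, -212.6]), array([49.3, 27.3]), -1.18)
stop 348 (array([ 647.7, -245.7]), array([113.5,  53.7]), -48.06)
handle 198 (array([ 474.5, -340.2]), array([123.8,  33.7]), -89.85)
side leg (array([583.3, 316. ]), array([243.7,  95.6]), 15.77)
pivot [ 483.5 -301.5   47.3] 2.6
mortise [627.4 303.3  30.9] 6.3
glue cap [782.7 -81.6 164. ] 3.9
v1 -y top near corner [600.5 -77.2  79.5] 11.2
stop screwA [ 666.9 -253.9   48.4] 1.6
stop screwB [ 666.2 -283.5   46.5] 1.0
f1a [ 640.5 -226.8   47.3] 0.9
f1b [ 611.4 -225.5   45.7] 5.3
f2a [ 500.8 -216.1   47.9] 2.1
f2b [ 473.4 -214.1   47.2] 0.4
holeB [452.7 -69.9  18.5] 2.3
handle end [ 470.6 -407.3   27.9] 2.3
```

```bash
cat >>h.py <<'E'
from scipy.spatial.transform import Rotation as Ro
def goal(p,yaw,roll=0):
    """tool down, y across a part whose x axis has this yaw; roll about the part's x; prints row for play_rows"""
    from workcell import status
    o=status.get_obs();R0=Ro.from_quat(o['ee_rot'])
    Rt=Ro.from_euler('z',yaw,degrees=True)*Ro.from_euler('x',roll,degrees=True)*Ro.from_matrix(np.array([[-1,0,0],[0,1,0],[0,0,-1.]]))
    r=(R0.inv()*Rt).as_rotvec(degrees=True);d=R0.inv().apply(np.array(p)-o['position'])
    print("row",np.round(r,1),np.round(d,4),"n>=",round(max(np.linalg.norm(r)/10.7,np.linalg.norm(d)/.0625),1))
E
python3 - <<'E'
from h import *
t=cv2.imread("pics/top0.png");s=cv2.imread("pics/side0.png")
m=comp(t,(355,180),(15,45,50),(32,100,255));m=cv2.morphologyEx(m,cv2.MORPH_OPEN,np.ones((7,7)));print("board",rect("top",m,.018))
m=comp(s,(330,300),(10,45,80),(32,135,255));m=cv2.morphologyEx(m,cv2.MORPH_OPEN,np.ones((7,7)));print("board side",rect("side",m,.018))
# seat check from screws and pivot; fence screws mid ~ (±70, 35), stop screws x=100+?, pivot (-65,-51)
for yaw in(-4,-4.6,-5.2):
    R=Ro.from_euler('z',yaw,degrees=True).as_matrix()[:2,:2]
    for q,b in(((626,-226.2),(70,35)),((487.1,-215.1),(-70,35)),((483.5,-301.5),(-65,-51))):print(yaw,np.round(np.array(q)-R@b,1),end=' ')
    print()
print("cradle side",rect("side",comp(s,(283,224),(10,45,80),(32,135,255)),.018))
# leg top-face height: mortised-end corners
T=lambda u,v:((u+.5)/3+149.5,(v+.5)/3+69.5);S=lambda u,v:((u+.5)/2.6+199.5,(v+.5)/2.6+129.5)
for a,b in(((39,187),(171,24)),((75,180),(188,38)),((118,365),(62,78))):
    x,e=tri(T(*a),S(*b));print("legcorner",np.round(x*1000,1),round(e*1000,1))
goal((.5705,.287,.15),16.2)
E
```

```text
board (array([ 558. , -270.6]), array([272.5, 152. ]), -5.57)
board side (array([ 552.8, -276.9]), array([274.9, 160.3]), -5.52)
-4 [ 553.7 -256.2] -4 [ 554.5 -254.9] -4 [ 551.9 -255.2] 
-4.6 [ 553.4 -255.5] -4.6 [ 554.1 -255.6] -4.6 [ 552.4 -255.9] 
-5.2 [ 553.1 -254.7] -5.2 [ 553.6 -256.3] -5.2 [ 552.9 -256.6] 
cradle side (array([541.7, -13.2]), array([194.8, 186. ]), -6.4)
legcorner [662.4 329.5  33.5] 1.5
legcorner [669.6 291.9  32.2] 3.1
legcorner [477.3 236.9  50. ] 9.7
row [ -0.1  -0.  -31.9] [-0.4716 -0.194   0.073 ] n>= 8.2
```

Emit:
{"fn": "play_rows", "kwargs": {
  "plan": [0,0,-8,-0.12,-0.05,0.0,1,0,0,-16,-0.24,-0.1,0.02,1,0,0,-24,-0.36,-0.15,0.04,1,0,0,-32,-0.472,-0.194,0.073,1,0,0,-32,-0.472,-0.194,0.073,1,0,0,-32,-0.472,-0.194,0.073,1,0,0,-32,-0.472,-0.194,0.073,1,0,0,-32,-0.472,-0.194,0.073,1,0,0,-32,-0.472,-0.194,0.073,1,0,0,-32,-0.472,-0.194,0.073,1],
  "squeeze": 40
}}

```text
clock: 1.35
position: [0.5711, 0.2865, 0.1497]
ee_rot: [-0.141, 0.99, -0.0, -0.001]
ft_force: [-0.4, 1.0, -0.3]
grip_width: 1.003
grasp_force: 0.0
```

```bash
python3 - <<'E'
from h import *
from workcell import status
o=status.get_obs();print(o['clock'],o['position'],o['ft_force'],np.round(o['joint_pos'],2))
for n in("top","side"):cv2.imwrite(f"pics/{n}1.png",viewer.camera(n)[:,:,::-1])
t=cv2.imread("pics/top1.png");s=cv2.imread("pics/side1.png")
a=cv2.resize(t[100:220,120:250],None,fx=3,fy=4)[:480];a=cv2.resize(t[110:210,130:230],(400,400),interpolation=cv2.INTER_CUBIC);b=cv2.resize(s[90:190,190:290],(400,400),interpolation=cv2.INTER_CUBIC)
cv2.imwrite("pics/c1.png",np.hstack([a,b]))
goal((.5705,.2865,.022),16.2)
E
```

```text
1.35 [0.57112529 0.28645089 0.14966062] [-0.38282357  0.95323438 -0.29527529] [-0.65  0.41  0.14  1.52 -0.06  1.22  1.36]
row [ 0.1 -0.   0.2] [-1.000e-04 -2.900e-03  1.284e-01] n>= 2.1
```

View pics/c1.png

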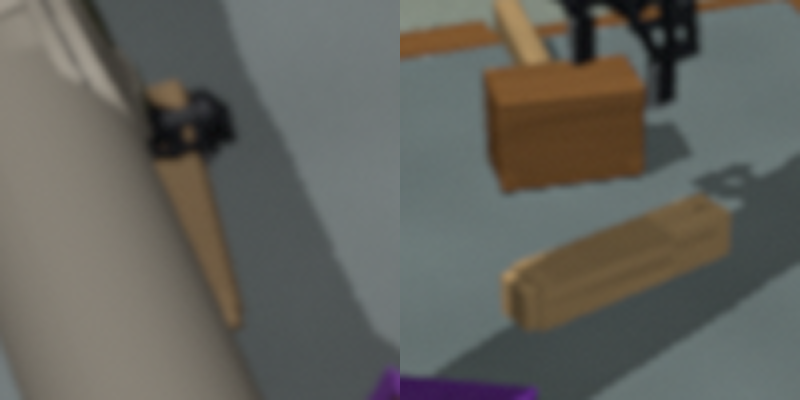

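The fingers stand over the leg's middle in both views, at about (190,125) in the left half and about (620,60) in the right half. Next I descend and grip.

Emit:
{"fn": "play_rows", "kwargs": {
  "plan": [0,0,0,0,-0.001,0.04,1,0,0,0,0,-0.001,0.08,1,0,0,0,0,-0.001,0.11,1,0,0,0,0,-0.001,0.128,1,0,0,0,0,-0.001,0.128,1,0,0,0,0,-0.001,0.128,1,0,0,0,0,-0.001,0.128,0.1,0,0,0,0,-0.001,0.128,0.1,0,0,0,0,-0.001,0.128,0.1,0,0,0,0,-0.001,0.128,0.1,0,0,0,0,-0.001,0.128,0.1,0,0,0,0,-0.001,0.128,0.1,0,0,0,0,-0.001,0.128,0.1],
  "squeeze": 50
}}

```text
clock: 3.08
position: [0.5717, 0.2865, 0.0232]
ee_rot: [-0.142, 0.99, 0.0, 0.0]
ft_force: [-1.1, -1.1, 5.3]
grip_width: 0.452
grasp_force: 50.9
```

Emit:
{"fn": "play_rows", "kwargs": {
  "plan": [0,0,0,0,0,-0.02,0.1,0,0,0,0,0,-0.06,0.1,0,0,0,0,0,-0.1,0.1,0,0,0,0,0,-0.14,0.1,0,0,0,0,0,-0.18,0.1,0,0,0,0,0,-0.18,0.1,0,0,0,0,0,-0.18,0.1]
}}

```text
clock: 3.95
position: [0.5708, 0.2862, 0.202]
ee_rot: [-0.142, 0.99, -0.0, -0.0]
ft_force: [-1.0, -0.1, -2.1]
grip_width: 0.45
grasp_force: 50.8
```

```bash
python3 - <<'E'
from h import *
from workcell import status
o=status.get_obs();print(o['clock'],o['position'],o['grasp_force'],o['ft_force'],np.round(o['joint_pos'],2))
goal((.543,-.033,.20),-6.4,45)
E
```

```text
3.95 [0.57076379 0.28619592 0.20204298] 50.84423124790192 [-0.96589006 -0.12553569 -2.1362502 ] [-0.65  0.37  0.15  1.46 -0.06  1.31  1.36]
row [-44.4  -9.   21.5] [ 0.1163 -0.2985  0.0021] n>= 5.1
```

Emit:
{"fn": "play_rows", "kwargs": {
  "plan": [-5.5,-1.1,2.7,0.0145,-0.0375,0,0.1,-11,-2.2,5.4,0.029,-0.075,0,0.1,-16.6,-3.4,8.1,0.0435,-0.112,0.001,0.1,-22.2,-4.5,10.7,0.058,-0.149,0.001,0.1,-27.7,-5.6,13.4,0.0725,-0.186,0.001,0.1,-33.3,-6.7,16.1,0.087,-0.224,0.002,0.1,-38.9,-7.9,18.8,0.102,-0.261,0.002,0.1,-44.4,-9,21.5,0.1163,-0.2985,0.002,0.1,-44.4,-9,21.5,0.1163,-0.2985,0.002,0.1,-44.4,-9,21.5,0.1163,-0.2985,0.002,0.1,-44.4,-9,21.5,0.1163,-0.2985,0.002,0.1,-44.4,-9,21.5,0.1163,-0.2985,0.002,0.1]
}}

```text
clock: 5.45
position: [0.5435, -0.0315, 0.2006]
ee_rot: [0.05, 0.922, 0.382, 0.022]
ft_force: [1.2, -0.0, -2.4]
grip_width: 0.452
grasp_force: 51.1
```

```bash
python3 - <<'E'
from h import *
from workcell import status
o=status.get_obs();print(o['clock'],o['position'],o['grasp_force'],o['ft_force'],np.round(o['joint_pos'],2))
goal((.543,-.033,.20),-6.4,45)
for n in("top","side"):cv2.imwrite(f"pics/{n}2.png",viewer.camera(n)[:,:,::-1])
t=cv2.imread("pics/top2.png");s=cv2.imread("pics/side2.png")
a=cv2.resize(t[90:240,210:360],(400,400),interpolation=cv2.INTER_CUBIC);b=cv2.resize(s[120:270,200:350],(400,400),interpolation=cv2.INTER_CUBIC)
cv2.imwrite("pics/c2.png",np.hstack([a,b]))
E
```

```text
5.45 [ 0.54348632 -0.0315082   0.2005973 ] 51.13135099411011 [ 1.19739544 -0.01584748 -2.43874382] [ 0.11  0.36  0.37  1.73 -0.85  1.49  2.2 ]
row [ 0.  -0.   0.2] [ 0.0003 -0.0015 -0.0007] n>= 0.0
```

View pics/c2.png

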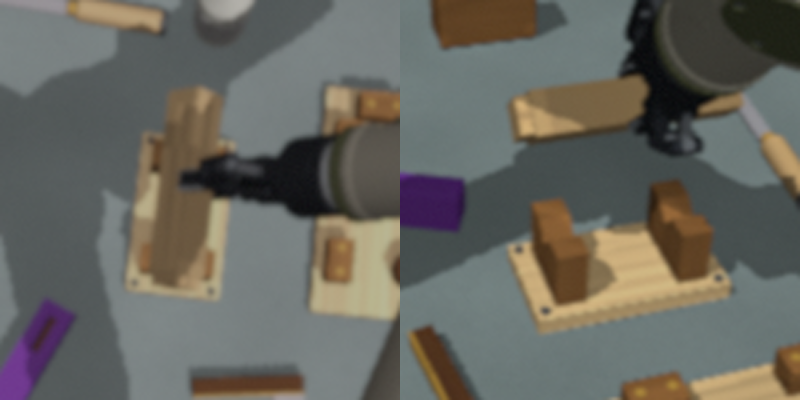

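```bash
python3 - <<'E'
from h import *
T=lambda u,v:((u+.5)*.375+209.5,(v+.5)*.375+89.5)
m=lambda v:((168+(150-168)*(v-95)/185+222+(208-222)*(v-95)/185)/2,v)
A=onz("top",[T(*m(95)),T(*m(280)),T(*m(187))],.2);print(np.round(A*1000,1));d=A[0]-A[1];print(np.degrees(np.arctan2(d[1],d[0])))
# V bottoms: top view crop0 notch centres at z~.06 (front edge of blocks)
T0=lambda u,v:((u+.5)/3+149.5,(v+.5)/3+69.5)
print(np.round(onz("top",[T0(400,238),T0(387,355)],.065)*1000,1))
t=cv2.imread("pics/top0.png");V=cv2.cvtColor(t,cv2.COLOR_BGR2HSV)[:,:,2]
for r in(145,148,150,185,188,190):print(r,V[r,262:300])
goal((.543,-.033,.092),-6.4,45)
E
```

```text
[[638.5 -40.3 200. ]
 [448.9 -23.5 200. ]
 [543.3 -31.8 200. ]]
-5.066121382846439
[[601.7 -49.3  65. ]
 [482.  -35.7  65. ]]
145 [100 115 128 131 128 124 122 123 125 127 128 128 127 123 120 119 121 121
 115 105  97  94  92  97 108 118 123 125 126 130 133 130 124 130 143 146
 130 121]
148 [121 137 138 135 132 128 127 128 128 128 127 127 126 125 124 124 124 120
 109  93  84  82  84  94 108 118 122 123 125 126 127 133 147 161 165 152
 130 121]
150 [134 153 151 139 130 126 124 124 123 124 125 127 130 129 126 124 122 116
 104  88  83  84  88 100 113 121 124 126 126 127 127 135 152 165 165 150
 127 122]
185 [132 128 128 130 132 134 135 136 132 126 119 116 114 110 101  89  82  81
  84  95 108 117 121 123 125 127 131 136 151 164 167 153 130 122 122 122
 122 122]
188 [134 132 133 135 136 135 131 128 123 117 115 113 111 105  95  85  81  83
  88 100 114 123 126 127 128 129 131 137 153 166 166 150 130 124 123 122
 121 121]
190 [130 122 122 124 124 122 120 118 115 112 110 110 109 102  92  85  82  84
  91 106 120 126 127 128 128 128 131 140 156 166 163 146 129 123 123 123
 122 121]
row [0.  0.  0.1] [ 0.0006 -0.0776  0.076 ] n>= 1.7
```

```bash
python3 - <<'E'
from h import *
A=onz("top",[(280.3,148),(275.8,188)],.06)*1000;print(np.round(A,1))
B=onz("top",[(286,148),(281.2,188)],.076)*1000;print(np.round(B,1))
R=Ro.from_euler('z',6.4,degrees=True).as_matrix()[:2,:2]
for X in(A,B):print(np.round((X[:,:2]-[543,-33])@R.T,1))
E
```

```text
[[605.9 -41.4  60. ]
 [482.5 -27.3  60. ]]
[[602.4 -57.6  76. ]
 [480.8 -42.7  76. ]]
[[ 63.4  -1.3]
 [-60.7  -1.1]]
[[ 61.8 -17.9]
 [-60.8 -16.6]]
```

Emit:
{"fn": "play_rows", "kwargs": {
  "plan": [0,0,0,0,-0.0155,0.0147,0.1,0,0,0,0,-0.031,0.0294,0.1,0,0,0,0,-0.0465,0.0441,0.1,0,0,0,0,-0.062,0.0588,0.1,0,0,0,0,-0.0715,0.068,0.1,0,0,0,0,-0.0773,0.0735,0.1,0,0,0,0,-0.0773,0.0735,0.1,0,0,0,0,-0.0773,0.0735,0.1,0,0,0,0,-0.0773,0.0735,0.1]
}}

```text
clock: 6.68
position: [0.5436, -0.0355, 0.0944]
ee_rot: [0.051, 0.922, 0.382, 0.023]
ft_force: [-0.3, -0.3, -2.4]
grip_width: 0.448
grasp_force: 51.1
```

```bash
python3 - <<'E'
from h import *
from workcell import status
o=status.get_obs();print(o['clock'],o['position'],o['grasp_force'],o['ft_force'])
goal((.543,-.0345,.0905),-6.4,45)
cv2.imwrite("pics/side3.png",viewer.camera("side")[:,:,::-1]);s=cv2.imread("pics/side3.png")
cv2.imwrite("pics/c3.png",cv2.resize(s[140:260,210:350],(700,600),interpolation=cv2.INTER_CUBIC))
E
```

```text
6.675 [ 0.54364178 -0.03550821  0.09437721] 51.09641969203949 [-0.32217455 -0.33162467 -2.41124121]
row [0.  0.1 0.1] [ 0.0008 -0.0021  0.0034] n>= 0.1
```

View pics/c3.png

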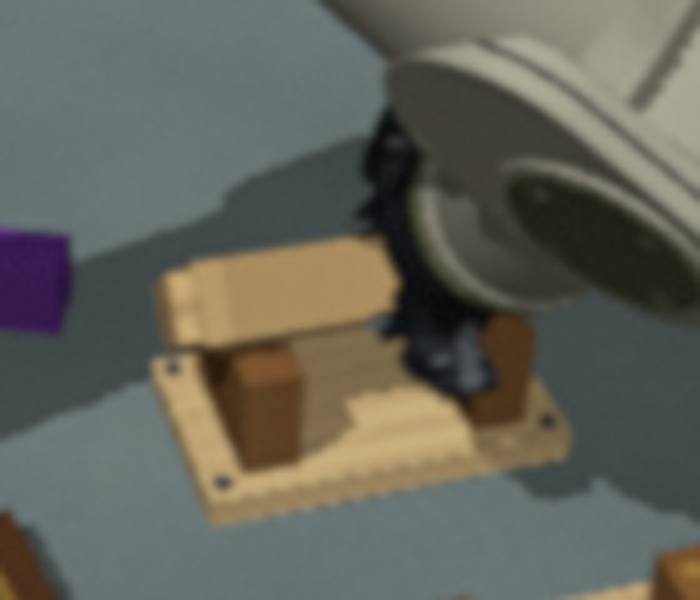

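The leg sits just above both notches, with its foot end at about (190,300) and the near block at about (265,400). I'll lower until there is contact.

Emit:
{"fn": "play_rows", "kwargs": {
  "plan": [0,0,0,0.0,-0.001,0.0016,0.1,0,0,0,0.0,-0.002,0.0032,0.1,0,0,0,0.0,-0.002,0.0032,0.1,0,0,0,0.0,-0.002,0.0032,0.1]
}}

```text
clock: 7.22
position: [0.5435, -0.0348, 0.0911]
ee_rot: [0.051, 0.922, 0.383, 0.022]
ft_force: [-2.9, -2.6, 6.2]
grip_width: 0.449
grasp_force: 52.0
```

Emit:
{"fn": "play_rows", "kwargs": {
  "plan": [0,0,0,0,0,0,0.55,0,0,0,0,0,0,0.65,0,0,0,0,0,0,0.8,0,0,0,0,0,0,1,0,0,0,0,0,0,1,0,0,0,0,0,0,1,0,0,0,0,0,0,1]
}}

```text
clock: 8.1
position: [0.5434, -0.0345, 0.0901]
ee_rot: [0.051, 0.922, 0.382, 0.022]
ft_force: [0.3, -0.0, -0.8]
grip_width: 0.998
grasp_force: 0.0
```

Emit:
{"fn": "play_rows", "kwargs": {
  "plan": [0,0,0,0,0,-0.02,1,0,0,0,0,0,-0.06,1,0,0,0,0,0,-0.1,1,0,0,0,0,0,-0.15,1,0,0,0,0,0,-0.15,1,0,0,0,0,0,-0.15,1]
}}

```text
clock: 8.85
position: [0.5313, -0.1401, 0.1962]
ee_rot: [0.051, 0.922, 0.382, 0.022]
ft_force: [0.3, 1.2, 0.1]
grip_width: 1.0
grasp_force: 0.0
```

```bash
python3 - <<'E'
from h import *
from workcell import status
o=status.get_obs();print(o['clock'],o['position'],o['grasp_force'],o['ft_force'],np.round(o['joint_pos'],2))
goal((.543,.02,.24),-6.4,-45)
for n in("top","side"):cv2.imwrite(f"pics/{n}4.png",viewer.camera(n)[:,:,::-1])
t=cv2.imread("pics/top4.png");s=cv2.imread("pics/side4.png")
a=cv2.resize(t[90:240,210:360],(400,400),interpolation=cv2.INTER_CUBIC);b=cv2.resize(s[120:270,200:350],(400,400),interpolation=cv2.INTER_CUBIC)
cv2.imwrite("pics/c4.png",np.hstack([a,b]))
E
```

```text
8.85 [ 0.5312578  -0.14014816  0.19616866] 0.0 [0.25683763 1.18203608 0.09567491] [ 0.26  0.47  0.42  1.6  -0.82  1.63  2.33]
row [90.   0.1 -0. ] [0.0062 0.1444 0.0825] n>= 8.4
```

View pics/c4.png

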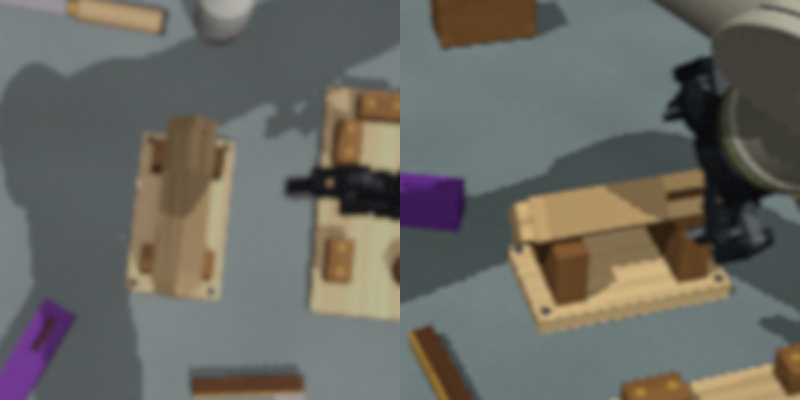

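The leg rests edge-up in both V-blocks. Its mortise is in the upper side facing -y, visible in the side view at about (690,190). Now I swing over to the other side.

```bash
python3 - <<'E'
from h import *
goal((.543,-.035,.27),-6.4,0)
goal((.543,-.09,.25),-6.4,22)
t=cv2.imread("pics/top4.png")
L=comp(t,(280,185));cv2.imwrite
# leg outline ends, rows at crop 118/297 -> foot/mortise ends
T=lambda u,v:((u+.5)*.375+209.5,(v+.5)*.375+89.5)
A=onz("top",[T(192,116),T(178,297),T((162+216)/2,150),T((157+213)/2,220)],.09);print(np.round(A*1000,1))
E
```

```text
row [45.1 -0.   0.1] [-0.0003  0.1266  0.0215] n>= 4.2
row [23.1 -0.   0.1] [-0.0064  0.0739 -0.0031] n>= 2.2
[[644.6 -43.9  90. ]
 [440.5 -27.7  90. ]
 [605.7 -40.4  90. ]
 [526.4 -35.7  90. ]]
```

Emit:
{"fn": "play_rows", "kwargs": {
  "plan": [8,0,0,-0.001,0.025,-0.002,1,16,0,0,-0.003,0.05,-0.003,1,23,0,0,-0.003,0.074,-0.003,1,31,0,0,-0.002,0.092,0.005,1,38,0,0,-0.001,0.11,0.013,1,45,0,0,0,0.127,0.0215,1,45,0,0,0,0.127,0.0215,1,45,0,0,0,0.127,0.0215,1,45,0,0,0,0.127,0.0215,1]
}}

```text
clock: 10.07
position: [0.5426, -0.037, 0.2703]
ee_rot: [0.057, 0.998, 0.0, 0.0]
ft_force: [-0.4, 0.0, -0.4]
grip_width: 0.999
grasp_force: 0.0
```

```bash
python3 - <<'E'
from h import *
from workcell import status
o=status.get_obs();print(np.round(o['joint_pos'],2),o['position'])
goal((.544,.052,.175),-6.4,-45)
E
```

```text
[-0.33  0.13  0.34  1.62 -0.04  1.4   1.48] [ 0.54264048 -0.036984    0.2702808 ]
row [45.  -0.  -0.1] [0.0088 0.0885 0.0953] n>= 4.2
```

Emit:
{"fn": "play_rows", "kwargs": {
  "plan": [9,0,0,0.002,0.022,0.005,1,18,0,0,0.004,0.045,0.015,1,27,0,0,0.006,0.068,0.03,1,36,0,0,0.008,0.0885,0.05,1,45,0,0,0.009,0.0885,0.075,1,45,0,0,0.009,0.0885,0.095,1,45,0,0,0.009,0.0885,0.095,1,45,0,0,0.009,0.0885,0.095,1,45,0,0,0.009,0.0885,0.095,1,45,0,0,0.009,0.0885,0.095,1]
}}

```text
clock: 11.32
position: [0.5444, 0.053, 0.1768]
ee_rot: [0.053, 0.923, -0.381, -0.02]
ft_force: [0.5, 0.5, 0.6]
grip_width: 1.003
grasp_force: 0.0
```

```bash
python3 - <<'E'
from h import *
from workcell import status
o=status.get_obs();print(np.round(o['joint_pos'],2),o['position'],o['ft_force'])
goal((.543,-.0345+.0015,.0895),-6.4,-45)
E
```

```text
[-0.71  0.49  0.21  1.58  0.52  1.58  0.82] [0.54442917 0.05297346 0.17677895] [0.4996759  0.50950558 0.56362896]
row [ 0.1  0.1 -0.2] [-0.008   0.0009  0.1223] n>= 2.0
```

Emit:
{"fn": "play_rows", "kwargs": {
  "plan": [0,0,0,-0.003,0,0.04,1,0,0,0,-0.006,0,0.08,1,0,0,0,-0.008,0.001,0.11,1,0,0,0,-0.008,0.001,0.122,1,0,0,0,-0.008,0.001,0.122,1,0,0,0,-0.008,0.001,0.122,1,0,0,0,-0.008,0.001,0.122,0.6,0,0,0,-0.008,0.001,0.122,0.1,0,0,0,-0.008,0.001,0.122,0.1,0,0,0,-0.008,0.001,0.122,0.1,0,0,0,-0.008,0.001,0.122,0.1,0,0,0,-0.008,0.001,0.122,0.1,0,0,0,-0.008,0.001,0.122,0.1]
}}

```text
clock: 12.95
position: [0.5429, -0.0322, 0.0893]
ee_rot: [0.052, 0.923, -0.382, -0.02]
ft_force: [-0.9, 2.6, 5.9]
grip_width: 0.445
grasp_force: 50.9
```

Emit:
{"fn": "play_rows", "kwargs": {
  "plan": [0,0,0,0,-0.012,-0.012,0.1,0,0,0,0,-0.03,-0.03,0.1,0,0,0,0,-0.05,-0.05,0.1,0,0,0,0,-0.07,-0.07,0.1,0,0,0,0,-0.09,-0.09,0.1,0,0,0,0,-0.09,-0.09,0.1,0,0,0,0,-0.09,-0.09,0.1]
}}

```text
clock: 13.82
position: [0.542, -0.0326, 0.2154]
ee_rot: [0.052, 0.923, -0.382, -0.021]
ft_force: [0.2, 0.4, -2.1]
grip_width: 0.454
grasp_force: 50.7
```

```bash
python3 - <<'E'
from h import *
from workcell import status
o=status.get_obs();print(o['clock'],np.round(o['joint_pos'],2),o['position'],o['grasp_force'],o['ft_force'])
goal((.545,-.257,.18),-5.2,0)
E
```

```text
13.825 [-0.64  0.38  0.26  1.65  0.58  1.55  0.93] [ 0.54201708 -0.03262224  0.21540398] 50.68924069404602 [ 0.21324237  0.44379078 -2.11118206]
row [-45.   -0.4  -1.2] [-0.028  -0.1325  0.1824] n>= 4.2
```

Emit:
{"fn": "play_rows", "kwargs": {
  "plan": [-6.4,0,-0.2,-0.004,-0.019,0.026,0.1,-12.8,0,-0.3,-0.008,-0.038,0.052,0.1,-19.3,-0.2,-0.5,-0.012,-0.057,0.078,0.1,-25.7,-0.2,-0.7,-0.016,-0.076,0.104,0.1,-32,-0.3,-0.9,-0.02,-0.095,0.13,0.1,-38.5,-0.3,-1,-0.024,-0.114,0.156,0.1,-45,-0.4,-1.2,-0.028,-0.1325,0.1824,0.1,-45,-0.4,-1.2,-0.028,-0.1325,0.1824,0.1,-45,-0.4,-1.2,-0.028,-0.1325,0.1824,0.1,-45,-0.4,-1.2,-0.028,-0.1325,0.1824,0.1,-45,-0.4,-1.2,-0.028,-0.1325,0.1824,0.1]
}}

```text
clock: 15.2
position: [0.5459, -0.2555, 0.1806]
ee_rot: [0.044, 0.999, 0.0, -0.0]
ft_force: [-0.6, 0.8, -1.2]
grip_width: 0.454
grasp_force: 51.0
```

```bash
python3 - <<'E'
from h import *
from workcell import status
o=status.get_obs();print(o['clock'],o['position'],o['grasp_force'])
for n in("top","side"):cv2.imwrite(f"pics/{n}5.png",viewer.camera(n)[:,:,::-1])
goal((.545,-.257,.075),-5.2,0)
t=cv2.imread("pics/top5.png");s=cv2.imread("pics/side5.png")
a=cv2.resize(t[90:240,280:430],(400,400),interpolation=cv2.INTER_CUBIC);b=cv2.resize(s[170:350,250:430],(400,400),interpolation=cv2.INTER_CUBIC)
cv2.imwrite("pics/c5.png",np.hstack([a,b]))
E
```

```text
15.2 [ 0.54591328 -0.25551418  0.18062734] 51.04326546192169
row [0.  0.  0.1] [ 0.0007 -0.001   0.1058] n>= 1.7
```

View pics/c5.png

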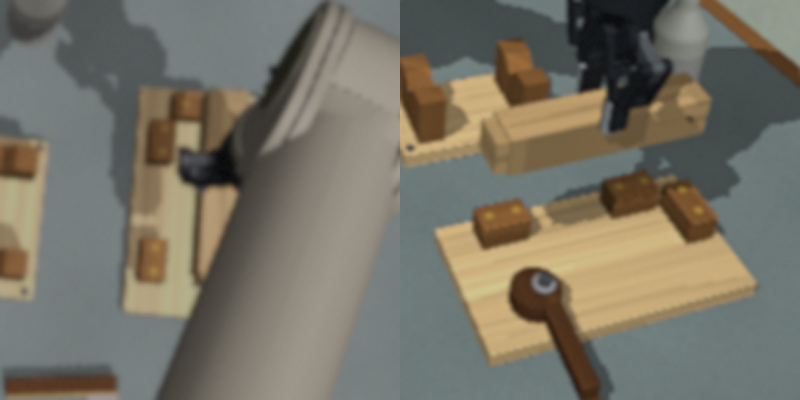

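The leg hangs level above the board, mortise towards the cam (about (690,118) in the right half). Next I check its along-x position from the end corners.

```bash
python3 - <<'E'
from h import *
S=lambda u,v:((u-400+.5)*.45+249.5,(v+.5)*.45+169.5)
seat=np.array([.5533,-.2557]);R=Ro.from_euler('z',5.2,degrees=True).as_matrix()[:2,:2]
for k,z in(((711,94),.2),((706,130),.16)):
    X=onz("side",S(*k),z)[0];print(np.round(X*1000,1),np.round(R@(X[:2]-seat)*1000,1))
# same for reference: predicted pixels of corners if leg centred on TCP
u=Ro.from_euler('z',-5.2,degrees=True).as_matrix()
for b in((.1,-.02,.02),(.1,-.02,-.02),(-.1,-.02,-.02),(-.088,-.02,.02)):
    p=proj("side",np.array([.5457,-.2558,.1805])+u@b)[0];print(b,np.round([(p[0]-249.5)/.45+400,(p[1]-169.5)/.45],0))
t=cv2.imread("pics/top5.png")
T=lambda u,v:((u+.5)*.375+279.5,(v+.5)*.375+89.5)
for k,z in(((202,200),.2),((195,270),.2),((195,275),.16)):
    X=onz("top",T(*k),z)[0];print(np.round(X*1000,1),np.round(R@(X[:2]-seat)*1000,1))
E
```

```text
[ 642.7 -280.5  200. ] [ 91.3 -16.6]
[ 645.1 -283.9  160. ] [ 93.9 -19.8]
(0.1, -0.02, 0.02) [716.  97.]
(0.1, -0.02, -0.02) [706. 131.]
(-0.1, -0.02, -0.02) [498. 177.]
(-0.088, -0.02, 0.02) [516. 139.]
[ 530.2 -233.9  200. ] [-25.   19.6]
[ 459.5 -225.2  200. ] [-96.2  21.9]
[ 458.5 -234.7  160. ] [-96.3  12.3]
```

Emit:
{"fn": "play_rows", "kwargs": {
  "plan": [0,0,0,0,-0.002,0.03,0.1,0,0,0,0,-0.002,0.06,0.1,0,0,0,0,-0.002,0.09,0.1,0,0,0,0,-0.002,0.11,0.1,0,0,0,0,-0.002,0.12,0.1,0,0,0,0,-0.002,0.128,0.1,0,0,0,0,-0.002,0.1345,0.1,0,0,0,0,-0.002,0.1345,0.1,0,0,0,0,-0.002,0.1345,0.1]
}}

```text
clock: 16.42
position: [0.5456, -0.2591, 0.0467]
ee_rot: [0.045, 0.999, 0.0, 0.0]
ft_force: [-0.6, -0.1, -2.9]
grip_width: 0.453
grasp_force: 51.0
```

Emit:
{"fn": "play_rows", "kwargs": {
  "plan": [0,0,0,0,0.0015,0.002,0.1,0,0,0,0,0.0015,0.004,0.1,0,0,0,0,0.0015,0.0055,0.1,0,0,0,0,0.0015,0.0065,0.1,0,0,0,0,0.0015,0.0065,0.1,0,0,0,0,0.0015,0.0065,0.1]
}}

```text
clock: 17.18
position: [0.5454, -0.2575, 0.0397]
ee_rot: [0.045, 0.999, 0.0, -0.0]
ft_force: [1.5, 0.7, -1.6]
grip_width: 0.452
grasp_force: 51.0
```

Emit:
{"fn": "play_rows", "kwargs": {
  "plan": [0,0,0,0,0,0.0012,0.1,0,0,0,-0.003,0,0.0012,0.1,0,0,0,-0.006,0,0.0012,0.1,0,0,0,-0.0065,0,0.0012,0.1,0,0,0,-0.0065,0,0.0012,0.1]
}}

```text
clock: 17.8
position: [0.551, -0.2587, 0.0394]
ee_rot: [0.046, 0.999, 0.0, -0.001]
ft_force: [-8.4, 0.6, 9.3]
grip_width: 0.448
grasp_force: 52.4
```

Emit:
{"fn": "play_rows", "kwargs": {
  "plan": [0,0,0,-0.0008,0,-0.0005,0.1,0,0,0,-0.0015,0,-0.0005,0.1,0,0,0,-0.0015,0,-0.0005,0.1]
}}

```text
clock: 18.18
position: [0.553, -0.2586, 0.0395]
ee_rot: [0.045, 0.999, 0.0, -0.0]
ft_force: [-5.9, 1.0, 7.3]
grip_width: 0.45
grasp_force: 52.1
```

Emit:
{"fn": "play_rows", "kwargs": {
  "plan": [0,0,0,-0.0006,0,0,0.1,0,0,0,-0.0012,0,0,0.1,0,0,0,-0.0012,0,0,0.1]
}}

```text
clock: 18.55
position: [0.5541, -0.2587, 0.0394]
ee_rot: [0.045, 0.999, 0.0, -0.0]
ft_force: [-5.9, 1.1, 6.7]
grip_width: 0.447
grasp_force: 52.1
```

Emit:
{"fn": "play_rows", "kwargs": {
  "plan": [0,0,0,-0.0008,0,0,0.1,0,0,0,-0.0016,0,0,0.1,0,0,0,-0.0016,0,0,0.1]
}}

```text
clock: 18.92
position: [0.5554, -0.2588, 0.0394]
ee_rot: [0.045, 0.999, 0.0, -0.001]
ft_force: [-6.7, -0.1, 8.1]
grip_width: 0.451
grasp_force: 52.2
```

Emit:
{"fn": "play_rows", "kwargs": {
  "plan": [0,0,0,-0.0008,0,0,0.1,0,0,0,-0.0016,0,0,0.1,0,0,0,-0.0024,0,0,0.1,0,0,0,-0.0024,0,0,0.1]
}}

```text
clock: 19.42
position: [0.5554, -0.2589, 0.0394]
ee_rot: [0.046, 0.999, 0.001, -0.003]
ft_force: [-20.0, 4.8, 19.6]
grip_width: 0.456
grasp_force: 53.4
```

The push force rose with no further motion, so the leg is at the end stop. I'll ease off and release.

Emit:
{"fn": "play_rows", "kwargs": {
  "plan": [0,0,0,0.0014,0,0,0.1,0,0,0,0.0014,0,0,0.1,0,0,0,0.0014,0,-0.0005,0.55,0,0,0,0.0014,0,-0.0005,0.7,0,0,0,0.0014,0,-0.0005,0.9,0,0,0,0.0014,0,-0.0005,0.9,0,0,0,0.0014,0,-0.0005,0.9,0,0,0,0.0014,0,-0.0005,0.9,0,0,0,0.0014,0,-0.03,0.9,0,0,0,0.0014,0,-0.08,0.9,0,0,0,0.0014,0,-0.13,0.9,0,0,0,0.0014,0,-0.16,0.9,0,0,0,0.0014,0,-0.16,0.9,0,0,0,0.0014,0,-0.16,0.9]
}}

```text
clock: 21.18
position: [0.5568, -0.2583, 0.1982]
ee_rot: [0.045, 0.999, 0.0, -0.0]
ft_force: [0.4, 0.0, -1.5]
grip_width: 0.901
grasp_force: 0.0
```

Emit:
{"fn": "play_rows", "kwargs": {
  "plan": [0,0,0,0.008,-0.04,0,0.5,0,0,0,0.017,-0.08,0,0,0,0,0,0.034,-0.129,0,0,0,0,0,0.034,-0.129,0,0,0,0,0,0.034,-0.129,0,0,0,0,0,0.034,-0.129,0,0]
}}

```text
clock: 21.92
position: [0.5124, -0.3825, 0.1983]
ee_rot: [0.044, 0.999, 0.001, -0.0]
ft_force: [0.4, 0.1, 0.6]
grip_width: 0.0
grasp_force: 0.0
```

```bash
python3 - <<'E'
from h import *
from workcell import status
o=status.get_obs();print(o['clock'],o['position'],np.round(o['joint_pos'],2))
seat=np.array([.5533,-.2557]);R=Ro.from_euler('z',5.2,degrees=True).as_matrix()[:2,:2]
print("tcp seat",R@(o['position'][:2]-seat))
for n in("top","side"):cv2.imwrite(f"pics/{n}6.png",viewer.camera(n)[:,:,::-1])
goal((.5533-.030*.9959-.131*.0906,-.2557+.03*.0906-.131*.9959,.038),-5.2,0)
s=cv2.imread("pics/side6.png");t=cv2.imread("pics/top6.png")
a=cv2.resize(t[100:220,310:430],(400,400),interpolation=cv2.INTER_CUBIC);b=cv2.resize(s[200:360,255:415],(400,400),interpolation=cv2.INTER_CUBIC)
cv2.imwrite("pics/c6.png",np.hstack([a,b]))
E
```

```text
21.925 [ 0.51238759 -0.38246685  0.19825079] [ 0.22  0.4   0.47  1.48 -0.18  1.31  2.18]
tcp seat [-0.02925482 -0.12995313]
row [ 0.1 -0.   0.1] [ 0.0007 -0.0009  0.1606] n>= 2.6
```

View pics/c6.png

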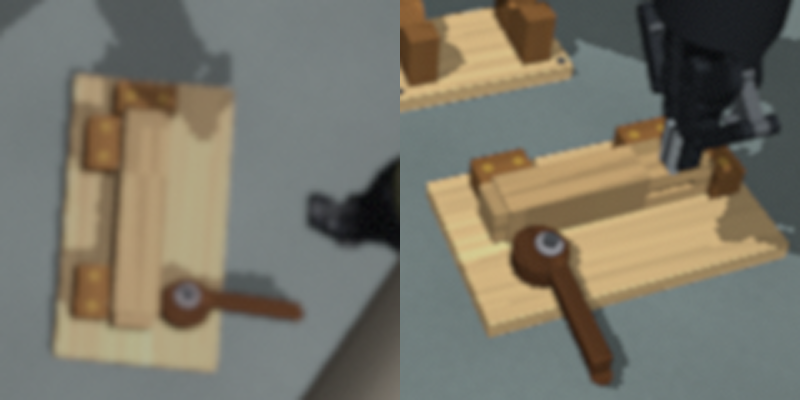

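The leg lies flat between fence and cam, against the stop, with the mortise towards the cam (about (690,185) in the right half). The lever is open. I'll descend beside the handle and push it round.

Emit:
{"fn": "play_rows", "kwargs": {
  "plan": [0,0,0,0,-0.001,0.04,0,0,0,0,0,-0.001,0.08,0,0,0,0,0,-0.001,0.12,0,0,0,0,0,-0.001,0.15,0,0,0,0,0,-0.001,0.16,0,0,0,0,0,-0.001,0.16,0,0,0,0,0.01,-0.001,0.16,0,0,0,0,0.019,-0.001,0.16,0,0,0,0,0.027,-0.002,0.16,0,0,0,0,0.035,-0.003,0.16,0,0,0,0,0.043,-0.002,0.16,0,0,0,0,0.051,-0.001,0.16,0,0,0,0,0.051,-0.001,0.16,0]
}}

```text
clock: 23.65
position: [0.4602, -0.3802, 0.039]
ee_rot: [0.045, 0.999, 0.0, -0.0]
ft_force: [-0.4, -0.5, -0.1]
grip_width: -0.0
grasp_force: 0.0
```

```bash
cat >>h.py <<'E'
def lever(tag):
    for n in("top",):
        t=viewer.camera(n)[:,:,::-1].copy();cv2.imwrite(f"pics/{tag}.png",t)
    h=cv2.cvtColor(t,cv2.COLOR_BGR2HSV);m=cv2.inRange(h,(5,120,30),(17,255,125))
    v,u=np.nonzero(m);X=onz("top",np.c_[u,v],.044)[:,:2]*1000
    seat=np.array([553.3,-255.7]);R=Ro.from_euler('z',5.2,degrees=True).as_matrix()[:2,:2]
    B=(X-seat)@R.T-[-65,-51];r=np.hypot(*B.T);B=B[(r>35)&(r<108)&(B[:,0]<40)&(B[:,1]<25)]
    a=np.arctan2(-B[:,0],-B[:,1]);print("lever px",len(B),"angle med",np.median(a),np.percentile(a,[10,90]))
E
python3 -c "
from h import *
lever('l1')
m=None"
```

```text
lever px 12 angle med 0.031279084903792144 [-0.04647714  0.1123871 ]
```

```bash
python3 - <<'E'
from h import *
cv2.imwrite("pics/l1s.png",viewer.camera("side")[:,:,::-1])
seat=np.array([553.3,-255.7]);R=Ro.from_euler('z',5.2,degrees=True).as_matrix()[:2,:2]
for n,f in(("top","top6"),("side","side6"),("top","l1"),("side","l1s")):
    h=cv2.cvtColor(cv2.imread(f"pics/{f}.png"),cv2.COLOR_BGR2HSV);m=cv2.inRange(h,(3,120,25),(17,255,125))
    v,u=np.nonzero(m);B=((onz(n,np.c_[u,v],.044)[:,:2]*1000)-seat)@R.T-[-65,-51];r=np.hypot(*B.T);B=B[(r>35)&(r<115)&(B[:,1]<25)&(B[:,0]<40)]
    print(f,len(B),np.histogram(np.arctan2(-B[:,0],-B[:,1]),bins=np.arange(-.6,2.2,.2))[0])
E
```

```text
top6 79 [ 0  0 17 62  0  0  0  0  0  0  0  0  0]
side6 428 [  0   0  27 285  58  11  16  13  13   5   0   0   0]
l1 12 [0 0 4 8 0 0 0 0 0 0 0 0 0]
l1s 206 [  0   0   0 119  28  12  16  13  13   5   0   0   0]
```

```bash
python3 - <<'E'
from h import *
for f in("side6","l1s"):
    h=cv2.cvtColor(cv2.imread(f"pics/{f}.png"),cv2.COLOR_BGR2HSV);m=cv2.inRange(h,(3,120,25),(17,255,125))
    print(f,[(v,u.min(),u.max(),len(u)) for v in range(284,364,4) if len(u:=np.nonzero(m[v,285:420])[0]+285)])
for f in ("top6","l1"):
    h=cv2.cvtColor(cv2.imread(f"pics/{f}.png"),cv2.COLOR_BGR2HSV);m=cv2.inRange(h,(3,120,25),(17,255,125))
    print(f,[(v,u.min(),u.max(),len(u)) for v in range(176,226,3) if len(u:=np.nonzero(m[v,355:420])[0]+355)])
o=lambda b:np.array([*(np.array([553.3,-255.7])/1000+Ro.from_euler('z',-5.2,degrees=True).as_matrix()[:2,:2]@np.array(b[:2])/1000),b[2]/1000])
for k,b in dict(pivot=(-65,-51,44),grip0=(-65,-131,44),grip4=(-65-31,-51-74,44),grip6=(-65-45,-51-66,44),tip=(-81.4,-132.4,25)).items():print(k,proj("top",o(b)).round(0),proj("side",o(b)).round(0))
E
```

```text
side6 [(292, np.int64(302), np.int64(310), 9), (296, np.int64(300), np.int64(307), 8), (300, np.int64(300), np.int64(322), 11), (304, np.int64(300), np.int64(321), 22), (308, np.int64(301), np.int64(323), 23), (312, np.int64(305), np.int64(325), 21), (316, np.int64(317), np.int64(327), 11), (320, np.int64(319), np.int64(328), 10), (324, np.int64(320), np.int64(330), 11), (328, np.int64(323), np.int64(331), 9), (332, np.int64(325), np.int64(333), 9), (336, np.int64(326), np.int64(336), 11), (340, np.int64(328), np.int64(338), 11), (344, np.int64(330), np.int64(338), 9), (348, np.int64(332), np.int64(338), 7), (352, np.int64(333), np.int64(337), 5)]
l1s [(292, np.int64(302), np.int64(310), 9), (296, np.int64(300), np.int64(307), 8), (300, np.int64(300), np.int64(308), 9), (304, np.int64(300), np.int64(315), 16), (308, np.int64(301), np.int64(317), 17), (312, np.int64(305), np.int64(319), 15), (316, np.int64(317), np.int64(319), 3), (320, np.int64(318), np.int64(319), 2), (336, np.int64(330), np.int64(336), 7), (340, np.int64(328), np.int64(337), 10), (344, np.int64(330), np.int64(338), 9), (348, np.int64(332), np.int64(338), 7), (352, np.int64(334), np.int64(338), 5)]
top6 [(188, np.int64(359), np.int64(376), 8), (191, np.int64(359), np.int64(395), 29), (194, np.int64(359), np.int64(398), 19), (197, np.int64(363), np.int64(366), 4)]
l1 [(188, np.int64(359), np.int64(376), 8), (191, np.int64(359), np.int64(380), 14), (194, np.int64(359), np.int64(371), 13), (197, np.int64(363), np.int64(366), 4)]
pivot [[365. 188.]] [[315. 297.]]
grip0 [[392. 191.]] [[333. 330.]]
grip4 [[389. 201.]] [[316. 332.]]
grip6 [[386. 205.]] [[308. 330.]]
tip [[390. 197.]] [[324. 339.]]
```

```bash
python3 - <<'E'
from h import *
a=cv2.imread("pics/side6.png").astype(int);b=cv2.imread("pics/l1s.png").astype(int)
g=cv2.imread("pics/side0.png").astype(int) 
c0=cv2.imread("pics/side6.png")
# blob now: pixels differing from side6
d=np.abs(a-b).max(2)>25
for v in range(290,350,3):
    u=np.nonzero(d[v,285:420])[0]+285
    if len(u):print(v,u.min(),u.max(),len(u),b[v,u].mean(0).round(0))
# tip in side6
d=np.abs(a-g).max(2)>25
print([(v,int(u.min()),int(u.max())) for v in range(240,276,3) if len(u:=np.nonzero(d[v,345:430])[0]+345)])
for p in((.5124,-.3825,.1983),(.4602,-.3802,.039)):
    for z in(.014,0,-.014):print(z,proj("side",np.array(p)-[0,0,z]).round(0))
E
```

```text
290 313 408 73 [46. 54. 59.]
293 314 419 84 [58. 71. 77.]
296 314 419 105 [65. 81. 89.]
299 314 419 90 [60. 72. 78.]
302 315 392 78 [53. 68. 76.]
305 316 390 75 [54. 69. 78.]
308 317 389 73 [55. 70. 79.]
311 320 385 66 [58. 70. 76.]
314 320 381 62 [58. 65. 68.]
317 320 378 59 [60. 62. 60.]
320 320 374 55 [66. 65. 60.]
323 320 371 51 [62. 60. 55.]
326 321 370 50 [63. 61. 56.]
329 320 369 50 [59. 57. 52.]
332 320 368 47 [56. 55. 50.]
335 326 371 38 [66. 66. 60.]
338 344 373 30 [76. 76. 67.]
341 351 372 22 [78. 79. 70.]
344 362 362 1 [98. 99. 88.]
[(240, 360, 429), (243, 360, 429), (246, 360, 429), (249, 361, 429), (252, 360, 429), (255, 355, 429), (258, 345, 429), (261, 345, 429), (264, 345, 429), (267, 345, 429), (270, 362, 429), (273, 345, 429)]
0.014 [[363. 274.]]
0 [[365. 268.]]
-0.014 [[366. 263.]]
0.014 [[324. 339.]]
0 [[325. 335.]]
-0.014 [[326. 330.]]
```

The lever hasn't moved, so the closed fingertips passed above it and must stand higher than I assumed. I'll lift, go back, and find the tip height by touching the bench.

Emit:
{"fn": "play_rows", "kwargs": {
  "plan": [0,0,0,0,0,-0.04,0,0,0,0,-0.03,0,-0.04,0,0,0,0,-0.053,0,-0.03,0,0,0,0,-0.053,0,0,0,0,0,0,-0.053,0,0.01,0,0,0,0,-0.053,0,0.018,0,0,0,0,-0.053,0,0.022,0,0,0,0,-0.053,0,0.022,0,0,0,0,-0.053,0,0.022,0]
}}

```text
clock: 24.88
position: [0.5139, -0.3853, 0.0176]
ee_rot: [0.045, 0.999, 0.0, 0.0]
ft_force: [-0.4, 0.0, -0.9]
grip_width: -0.002
grasp_force: 0.0
```

Emit:
{"fn": "play_rows", "kwargs": {
  "plan": [0,0,0,0,0,0.002,0,0,0,0,0,0,0.0035,0,0,0,0,0,0,0.005,0,0,0,0,0,0,0.005,0]
}}

```text
clock: 25.38
position: [0.5135, -0.385, 0.0118]
ee_rot: [0.045, 0.999, 0.0, -0.0]
ft_force: [-0.6, 0.4, 0.2]
grip_width: 0.001
grasp_force: 0.0
```

Emit:
{"fn": "play_rows", "kwargs": {
  "plan": [0,0,0,0.01,0.001,0,0,0,0,0,0.02,0.001,0,0,0,0,0,0.028,0.0005,0,0,0,0,0,0.036,0,0,0,0,0,0,0.044,0.0005,0,0,0,0,0,0.0526,0.001,0,0,0,0,0,0.0526,0.001,0,0]
}}

```text
clock: 26.25
position: [0.4603, -0.3795, 0.012]
ee_rot: [0.046, 0.999, 0.0, -0.0]
ft_force: [1.0, -0.7, -0.6]
grip_width: -0.003
grasp_force: 0.0
```

```bash
cat >lv.py <<'E'
from h import *
import sys
f=sys.argv[1]
for n in("top","side"):
    im=viewer.camera(n)[:,:,::-1].copy();cv2.imwrite(f"pics/{f}{n}.png",im)
    h=cv2.cvtColor(im,cv2.COLOR_BGR2HSV);m=cv2.inRange(h,(3,120,25),(17,255,125))
    lo,hi,a,b=(284,364,270,350) if n=="side" else (170,240,345,420)
    print(n,[(v,int(u.min()),int(u.max()),len(u)) for v in range(lo,hi,4) if len(u:=np.nonzero(m[v,a:b])[0]+a)])
E
python3 lv.py l2
```

```text
top [(186, 359, 361, 3), (190, 359, 372, 5), (194, 358, 377, 20), (198, 378, 384, 7), (202, 384, 390, 7), (206, 391, 394, 4)]
side [(292, 301, 309, 9), (296, 299, 307, 9), (300, 300, 308, 9), (304, 299, 312, 14), (308, 301, 312, 12), (312, 308, 313, 6), (316, 310, 314, 5), (320, 309, 317, 9), (324, 309, 317, 9), (328, 308, 316, 9), (332, 309, 316, 8), (336, 309, 316, 8), (340, 309, 316, 8), (344, 308, 316, 9), (348, 308, 315, 8), (352, 309, 314, 6)]
```

The lever turned to about 0.4 rad: in the top view the handle now runs from (365,188) to (393,206). I'll carry on along the arc.

Emit:
{"fn": "play_rows", "kwargs": {
  "plan": [0,0,0,0.007,0.0025,-0.0025,0,0,0,0,0.0148,0.0051,-0.0025,0,0,0,0,0.0221,0.0085,-0.0025,0,0,0,0,0.0292,0.0128,-0.0025,0,0,0,0,0.0357,0.0177,-0.0025,0,0,0,0,0.0417,0.0232,-0.0025,0,0,0,0,0.0417,0.0232,-0.0025,0]
}}

```text
clock: 27.22
position: [0.4213, -0.3518, 0.0144]
ee_rot: [0.045, 0.999, 0.001, -0.0]
ft_force: [0.3, -1.3, 0.6]
grip_width: -0.005
grasp_force: 0.0
```

```bash
python3 lv.py l3
```

```text
top [(186, 358, 361, 4), (190, 358, 361, 4), (194, 358, 369, 12), (198, 367, 371, 5), (214, 374, 377, 4), (218, 376, 379, 4)]
side [(316, 289, 291, 3), (320, 285, 292, 8), (324, 281, 291, 11), (328, 278, 290, 13), (332, 277, 285, 9), (336, 276, 282, 7)]
```

Emit:
{"fn": "play_rows", "kwargs": {
  "plan": [0,0,0,0.003,0.0025,0,0,0,0,0,0.0058,0.0053,0,0,0,0,0,0.0106,0.0119,0,0,0,0,0,0.0148,0.0189,0,0,0,0,0,0.0181,0.0263,0,0,0,0,0,0.0181,0.0263,0,0]
}}

```text
clock: 28.08
position: [0.407, -0.325, 0.0152]
ee_rot: [0.045, 0.999, -0.001, 0.001]
ft_force: [2.8, -4.8, 0.7]
grip_width: 0.003
grasp_force: 2.2
```

Emit:
{"fn": "play_rows", "kwargs": {
  "plan": [0,0,0,0.002,0.004,0,0,0,0,0,0.003,0.008,0,0,0,0,0,0.004,0.011,0,0,0,0,0,0.004,0.011,0,0]
}}

```text
clock: 28.58
position: [0.4048, -0.3161, 0.0158]
ee_rot: [0.046, 0.999, -0.002, 0.003]
ft_force: [7.2, -12.4, -2.1]
grip_width: -0.005
grasp_force: 5.9
```

```bash
python3 lv.py l4
```

```text
top [(182, 361, 364, 4), (186, 358, 361, 4), (190, 357, 361, 5), (194, 358, 367, 10), (198, 362, 366, 5), (202, 362, 366, 5), (206, 362, 366, 5), (218, 361, 364, 4), (222, 361, 363, 3)]
side [(288, 304, 318, 15), (292, 301, 321, 15), (296, 301, 323, 10), (300, 300, 322, 12), (304, 299, 321, 23), (308, 270, 317, 24), (312, 270, 274, 5), (316, 270, 273, 4)]
```

Emit:
{"fn": "play_rows", "kwargs": {
  "plan": [0,0,0,0,0.0015,0,0,0,0,0,0,0.003,0,0,0,0,0,0,0.004,0,0,0,0,0,0,0.004,0,0]
}}

```text
clock: 29.18
position: [0.4048, -0.3158, 0.0161]
ee_rot: [0.047, 0.999, -0.005, 0.003]
ft_force: [8.0, -26.6, -12.3]
grip_width: 0.0
grasp_force: 12.8
```

The force rose to 27 N with almost no motion, so the lever is at its stop. I'll back away and check.

Emit:
{"fn": "play_rows", "kwargs": {
  "plan": [0,0,0,0,-0.004,0,0,0,0,0,0,-0.015,0,0,0,0,0,0,-0.03,0,0,0,0,0,0,-0.03,-0.04,0,0,0,0,0,-0.06,-0.1,0,0,0,0,0,-0.12,-0.16,0,0,0,0,0,-0.15,-0.18,0,0,0,0,0,-0.15,-0.18,0,0,0,0,0,-0.15,-0.18,0]
}}

```text
clock: 30.3
position: [0.3896, -0.4583, 0.1934]
ee_rot: [0.045, 0.999, 0.001, -0.001]
ft_force: [0.8, 0.4, -0.8]
grip_width: 0.002
grasp_force: 0.0
```

```bash
python3 lv.py l5; python3 - <<'E'
from h import *
o=lambda b:np.array([*(np.array([553.3,-255.7])/1000+Ro.from_euler('z',-5.2,degrees=True).as_matrix()[:2,:2]@np.array(b[:2])/1000),b[2]/1000])
for th in(1.3,1.4,1.5,1.57):
  for r in(50,100):print(th,r,*[proj(n,o((-65-r*np.sin(th),-51-r*np.cos(th),44))).round(1)[0] for n in("top","side")])
# leg in top view: light edge estimate along board y through gap, columns brightness at seat x=0
im=cv2.imread("pics/l5top.png")
h=cv2.cvtColor(im,cv2.COLOR_BGR2HSV)
for x in(-30,0,30):
    P=np.array([proj("top",o((x,y,58)))[0] for y in range(-40,41,4)]);v=cv2.remap(h,P[:,0].astype(np.float32),P[:,1].astype(np.float32),cv2.INTER_LINEAR)
    print(x,[(y,int(a)) for y,a in zip(range(-40,41,4),v[:,0,1])])
E
```

```text
top [(182, 360, 364, 5), (186, 358, 361, 4), (190, 358, 361, 4), (194, 358, 366, 9), (198, 362, 366, 5), (202, 362, 365, 4), (206, 362, 365, 4), (210, 361, 365, 5), (214, 361, 365, 5), (218, 361, 364, 4), (222, 361, 363, 3)]
side [(288, 304, 310, 7), (292, 301, 310, 10), (296, 301, 307, 7), (300, 296, 309, 14), (304, 278, 315, 38), (308, 270, 316, 47), (312, 270, 290, 21), (316, 270, 274, 5)]
1.3 50 [368.6 204.5] [295.  307.9]
1.3 100 [372.1 220.7] [274.1 319.7]
1.4 50 [367.  204.7] [293.5 306.1]
1.4 100 [368.8 221.1] [271.3 315.8]
1.5 50 [365.4 204.7] [292.3 304.1]
1.5 100 [365.5 221.2] [268.9 311.8]
1.57 50 [364.2 204.7] [291.5 302.8]
1.57 100 [363.1 221.1] [267.6 308.9]
-30 [(-40, 67), (-36, 69), (-32, 71), (-28, 74), (-24, 79), (-20, 86), (-16, 88), (-12, 87), (-8, 87), (-4, 90), (0, 92), (4, 91), (8, 89), (12, 88), (16, 90), (20, 99), (24, 100), (28, 96), (32, 90), (36, 89), (40, 84)]
0 [(-40, 67), (-36, 69), (-32, 71), (-28, 72), (-24, 76), (-20, 84), (-16, 88), (-12, 88), (-8, 88), (-4, 90), (0, 92), (4, 91), (8, 88), (12, 86), (16, 91), (20, 99), (24, 98), (28, 93), (32, 92), (36, 87), (40, 81)]
30 [(-40, 70), (-36, 72), (-32, 72), (-28, 72), (-24, 77), (-20, 85), (-16, 91), (-12, 88), (-8, 88), (-4, 91), (0, 92), (4, 91), (8, 88), (12, 86), (16, 88), (20, 95), (24, 100), (28, 95), (32, 91), (36, 89), (40, 85)]
```

The handle matches about 1.57 rad, with its line at columns 364 to 362. The leg's edges sit at ±20 mm of the seat at all three places along it, and the hand is clear. Handing in.

```bash
python3 -c "
from workcell import manip
print(manip.hand_in())"
```

```text
the job is handed in; nothing more can be done
None
```

The job is handed in, with no verdict returned: my last measurements show the leg on the board against the fences and end stop, first mortise facing the cam, the lever at its stop (about 1.57 rad) and the hand clear.

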